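Plug the flow module into its holder and crank the clamp jaw onto it

ROBOT

A 7-joint arm with a two-finger parallel gripper is mounted at the origin on a cart in front of the work surface, level with it; the furniture and walls round the work are solid. World frame = base frame: x ahead of the robot, y to its left, z up, the work surface at z = 0. Lengths are in mm, angles in rad, forces in N, time in s.
With the tool pointing down it reaches from about 400 to 850 mm from the base axis. Payload 6.9 kg.
Tool frame: the origin (TCP) lies on the centre line of the jaws, within the pads' length; the fingertips stand 19 mm ahead of it and the grasp point (between the pads) is the TCP; z points along the fingers, y is the line along which they close (so a half turn about z gives the same grasp; the last joint's range is limited). The gripper opens to 85 mm and grips with 20 to 120 N. Pads are 22 mm wide; open, the fingers measure 114 mm over their backs; the gripper's body (76 mm by 85 mm) begins 54 mm behind the grasp point. The pads swing forward as they close: fully open they stand 13 mm farther back than shut.
Start: joints at [1.236, 0.507, -0.238, 1.5, 0.126, 1.149, -0.155], TCP at [266.635, -565.259, 250.275] pointing down, gripper open.
Joint ranges: [-3.08, 3.08], [-0.24, 2.05], [-1.43, 1.35], [0, 2.5], [-1.52, 4.66], [0.17, 1.96], [-2.89, 2.89]. Speed limits (rad/s): [2.39, 2.39, 3.14, 3.14, 3.14, 3.14, 3.14].

INTERFACE

Orientations are given as a rotation vector (axis times angle).
In Python, from bench import * gives the robot as it stands. The module is installed in compiled form; this text tells all that it offers.
- The arm moves only by the tool apply_moves, never from a script. Its argument "targets" is text: rows parted by semicolons, each of 4 numbers parted by spaces: the shift along the tool's x, y, z in cm, then the turn about the tool's z in degrees. In form: x y z roll; .... A call has 1 to 20 rows; each row shifts and turns the commanded pose from where the row before left it, along the tool's axes as they then stand; what a row does not reach is not made up. A row lasts 1/10 s, in which the tool goes at most 50 mm and 8.59 degrees, less where a joint would pass 70% of its speed; a pose out of reach is approached as far as the arm can. A call is refused whole if a number of a shift passes 5 or a number of a turn 8.59, either way. A call with a gripper value outside its range is refused whole. "jaw" is the opening, from 0 (shut) to 1 (fully open), set as the call begins (left out, the last holds). The fingers move at their own pace and stop on an object; "squeeze" is the grip in N (left out, the last holds). Time passes only in rows, so rows that do not move let the fingers close. It gives the time, the measured TCP pose, the force, the opening and the grip force at its end, in the units of the state.
- sense(): the state, without advancing time (a new reading comes with each control period).
- get_image(name): name is "scene" or "top" or "wrist"; returns a dict with "pixels" (400x640x3 uint8, blue, green, red), "range_z" (400x640 float32, mm along the optical axis (not along the pixel's ray), 0 where there is no reading), "mtx" (3x3 intrinsics, pixels), "origin" and "attitude" of the camera in the world; the wrist camera has in their place "mount" (4x4, takes a point from camera to tool coordinates, whose origin is the TCP and whose axes are the flange's). Camera axes: x right, y down, z forward; pixel columns grow to the right and rows downward; lengths in mm; the calibration is good to about 2 mm. A picture is of the moment at which its call begins: read the wrist's pose just before it.
- sign_off(): hands the job in; it is judged then, once.
Trained networks look in the newest picture that a camera, given by its name, has taken for a name from the list of things; names that differ only in an ending like _2 or _b are one class to them, and where a whole thing is asked for, a point or a joint stands for the part that bears it (a point fixed in the world has none). Each returns a list of dicts, best first, with "confidence" (0 to 1); they miss things now and then, are a little off and sometimes report something else, mostly with a low value. They report only what shows in the picture. A call takes as long as a camera call.
- outline_of(camera, query): "region" (400x640 bool, what is visible of it) and "bbox" ([left, top, width, height] in pixels, round what is visible of it).
The state is a dict: "time_s": time; "joint_positions": joint angles; "qvel": joint speeds; "joint_torque": joint torques, N m; "tool_pos": TCP position; "eef_rot": TCP orientation; "force": force on the tool from outside, world axes, zero at the start; "moment": the same for the moment, N m; "gripper_width": finger opening in mm; "finger_force": force on a finger pad.
Only numpy, scipy, OpenCV 4.12 (cv2) and the standard library are available. Lean on these libraries where they do the work, as an engineer would, in place of code of your own. Each camera call takes 0.05 s, during which the arm holds its last target. There are 200 camera calls.

TASK

Plug the loose flow module down into the socket of the module holder until it sits flat on the socket floor, its two tube fittings pointing away from the crank. Then wind the crank clockwise (seen from the crank's end) until the jaw presses firmly on the module and holds it clamped. Leave the other things on the bench where they are.

Things in the scene. Friction and masses are not known exactly. Their poses are not given: they have to be found in the camera images.
- flow_module: Loose grey-brown block, left of the holder, 0.29 kg. Origin: underside, middle of its 86 mm length; x to the fittings, z up. Its base (the plug) spans x -43..29, y -19..19, z 0..14 mm; upper body x -43..23, y -19..19, to z 34 mm, with a 13 mm round cap to z 38 at x -3. Grip across the 38 mm width at x -8 mm (centre of mass), fingertips 18 mm or more above the underside.
- fittings (a point): Point between the module's two knurled tube fittings, 40 mm along the module's x, 25 mm above its underside. The fittings stick out of the module's back at y -9 and +9 mm, z 20..30 mm, x 28..43 mm.
- holder: Fixed fixture: aluminium base plate and finned block with a black rectangular socket on top, a nut block before it and a crank at its left end (robot's view). Origin on the bench under seat; x from the crank through the jaw to the back of the socket, z up. Base plate x -109..59, y -39..39 mm; nut block x -100..-84, y -29..29, up to z 70 mm.
- seat (a point): Where the module's origin and axes belong: on the socket floor, 42 mm above the bench, axes as the holder. The socket spans x -44.2..30.2, y -20.2..20.2 mm from here (1.2 mm play on each side). Side walls (9 mm thick) and back wall (8 mm) rise 12 mm above the floor, the front lip (8 mm) 6 mm. The fittings pass over the back wall.
- jaw: Clamp jaw: a steel plate 50 mm wide between nut block and socket, sliding along the holder's x above the front lip, driven by the crank alone. Origin: middle of its rubber face (34 x 15 mm), 53 mm before seat when fully open (crank 0); it meets the front of the module about 42 mm before seat once the module is pushed right back.
- crank (a joint): Crank angle, rad, about the holder's x: 0 = jaw fully open; grows clockwise seen from the crank's end and drives the jaw 2 mm per rad to the socket. Starts at 0 to 2.5. The jaw touches the seated module at about 4.5 to 5.6 and presses it on the back wall beyond; end stop at 6.2. Takes about 2 N at the grip and stays where it is left.
- crank_grip (a point): Middle of the crank's free-turning black grip, 13 mm thick, 34 mm long, lying along the holder's x. In the holder's frame it is at x -131 mm, y -30*sin(crank) mm, z 58+30*cos(crank) mm: straight up at crank 0, then going towards -y. Crank arm and hub lie behind it, x -113 mm and up. It can be pinched from above, across the holder's y, at any angle.
- bottle_buffer: White plastic bottle with a blue cap behind the holder, 66 mm wide, 135 mm tall; origin: centre of its underside. A bystander.
- tweezers: Steel tweezers, 127 mm long, 8 mm high, lying near the bench edge at the left; origin: centre of the underside. A bystander.
- sensor_case: Flat white case with a clear lid, 55 x 85 x 18 mm, at the far left; origin: centre of its underside. A bystander.

How it is judged (in metres and radians):
On the way:
1. the module sits flat in the socket, fittings at the back (z of flow_module in the frame of seat between -0.003 and 0.002 m and horizontal distance between flow_module and seat below 0.004 m and angle between the x axis of flow_module and the x axis of seat, either way round below 0.06 rad and angle between flow_module's own z axis and vertical below 0.05 rad and x of fittings in the frame of seat above 0.03 m), for 0.2 s.
At the end, for the whole second after the job is handed in: The flow module rests in the socket (underside within 2 mm of the socket floor, within 4 mm of seat and 0.06 rad of its direction, upright, fittings to the back), at rest, and the jaw presses on it with more than 3 N (all of step 1 and contact force between jaw and flow_module above 3 N and linear speed of flow_module below 0.01 m/s); the robot touches nothing.
It fails at once if the white bottle was moved more than 30 mm (distance of bottle_buffer from where it was at the start of the episode above 0.03 m).
It fails at once if the tweezers were moved more than 30 mm (distance of tweezers from where it was at the start of the episode above 0.03 m).
It fails at once if the flat case was moved more than 30 mm (distance of sensor_case from where it was at the start of the episode above 0.03 m).
It also fails if it takes over 58 s, if anything falls off the work surface, if the arm or the gripper's body presses on something with over 40 N, if the wrist force passes 120 N, or if a joint passes its speed limit or range.

## Working session

There is one attempt and no reset: what is moved stays moved. The work goes in short steps, Python scripts to look and compute and a tool call to move; the robot and the scene stay as the last step left them, time stands still between calls to the robot, and variables do not carry over. Pictures are saved under pics/ and viewed, at most 10 in all, crops included, and the job is handed in when it is done.

Besides the shell and the picture viewer there is one more tool, called after "Emit:" in YAML: its name, and indented under it one key for each argument. apply_moves: Moves the arm, as the interface text tells. Its arguments: {"type":"object","properties":{"targets":{"type":"string"},"jaw":{"type":"number"},"squeeze":{"type":"number"}},"required":["targets"]}

```bash
mkdir -p pics; cat > h.py <<'E'
from bench import *
import numpy as np, cv2
from scipy.spatial.transform import Rotation as R
def cam(name):
    s=sense(); im=get_image(name)
    if 'mount' in im:
        T=np.eye(4); T[:3,:3]=R.from_rotvec(s['eef_rot']).as_matrix(); T[:3,3]=s['tool_pos']; T=T@np.array(im['mount'])
    else:
        T=np.eye(4); a=np.array(im['attitude']); T[:3,:3]=a if a.shape==(3,3) else R.from_rotvec(a).as_matrix() if a.size==3 else R.from_quat(a).as_matrix(); T[:3,3]=im['origin']
    return im,T
def pts(im,T,mask=None):
    z=im['range_z']; K=np.array(im['mtx']); v,u=np.nonzero((z>0) if mask is None else (mask&(z>0)))
    d=z[v,u]; P=np.c_[(u-K[0,2])/K[0,0]*d,(v-K[1,2])/K[1,1]*d,d]
    return P@T[:3,:3].T+T[:3,3]
E
cat > a.py <<'E'
from h import *
print(sense())
for c in ('top','scene'):
    im,T=cam(c); print(c,im['origin'],im['attitude']); cv2.imwrite(f'pics/{c}0.png',im['pixels'])
    for q in ('flow_module','holder','jaw','crank','bottle_buffer','tweezers','sensor_case','fittings','crank_grip'):
        for o in outline_of(c,q)[:2]:
            P=pts(im,T,o['region']); 
            print(c,q,round(o['confidence'],2),o['bbox'],len(P), np.percentile(P,[2,50,98],axis=0).round().tolist() if len(P) else '')
E
python3 a.py
```

```text
{'time_s': 0.0, 'joint_positions': array([ 1.23549776,  0.50833801, -0.23747578,  1.50116079,  0.12569472,
        1.14888281, -0.1547885 ]), 'qvel': array([-0.00151375,  0.00080163,  0.0004246 ,  0.00075033, -0.0006144 ,
        0.0007001 , -0.00025372]), 'joint_torque': array([-1.07573607e-03, -6.20601797e+01, -2.18665771e+00, -2.49653023e+01,
        1.27743024e-02,  1.21162986e-02,  9.64527572e-06]), 'tool_pos': array([ 266.36771779, -564.86872778,  249.41818154]), 'eef_rot': array([-3.06389778e+00, -6.86410783e-01,  6.99501767e-04]), 'force': array([ 0.10142385, -0.46954259, -0.3855884 ]), 'moment': array([ 0.01066534, -0.05142153,  0.02308696]), 'finger_force': 0.0, 'gripper_width': 85.43699886279595}
top [ 391.75174273  131.8888405  1182.59556387] [-2.12485225  2.14241874 -0.17790374]
top flow_module 0.67 [216.9, 244.1, 32.0, 25.9] 446 [[404.0, 335.0, 9.0], [432.0, 365.0, 33.0], [462.0, 399.0, 38.0]]
top flow_module 0.27 [369.9, 158.0, 78.8, 34.2] 1926 [[611.0, -193.0, 4.0], [643.0, -104.0, 43.0], [687.0, -11.0, 72.0]]
top holder 0.93 [371.9, 159.9, 77.5, 32.7] 1922 [[610.0, -
[... 1527 characters left out ...]
.59 [324.6, 157.8, 16.5, 17.1] 125 [[606.0, -37.0, 40.0], [624.0, -25.0, 54.0], [650.0, 9.0, 66.0]]
scene bottle_buffer 0.95 [252.1, 131.6, 22.8, 51.0] 1156 [[775.0, -12.0, 4.0], [795.0, 55.0, 73.0], [837.0, 70.0, 134.0]]
scene bottle_buffer 0.33 [318.8, 136.2, 48.1, 43.8] 1300 [[608.0, -173.0, 5.0], [631.0, -75.0, 42.0], [676.0, -3.0, 70.0]]
scene tweezers 0.67 [397.6, 273.2, 22.9, 41.3] 139 [[323.0, 223.0, -2.0], [329.0, 294.0, 4.0], [337.0, 341.0, 9.0]]
scene sensor_case 0.62 [225.1, 262.8, 51.8, 37.5] 1065 [[602.0, 342.0, -1.0], [625.0, 390.0, 16.0], [655.0, 423.0, 19.0]]
scene fittings 0.77 [331.6, 280.1, 33.2, 44.8] 962 [[397.0, 323.0, -1.0], [426.0, 382.0, 31.0], [464.0, 407.0, 37.0]]
```

```bash
python3 - <<'E'
import cv2,numpy as np
t=cv2.imread('pics/top0.png');s=cv2.imread('pics/scene0.png')
f=lambda i,x,y,w,h:cv2.resize(i[y:y+h,x:x+w],(400,300),interpolation=cv2.INTER_CUBIC)
cv2.imwrite('pics/c1.png',np.vstack([np.hstack([f(t,200,225,80,60),f(t,350,130,120,90)]),np.hstack([f(s,300,270,120,90),f(s,290,115,100,75)])]))
E
```

```text
(no output)
```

View pics/c1.png

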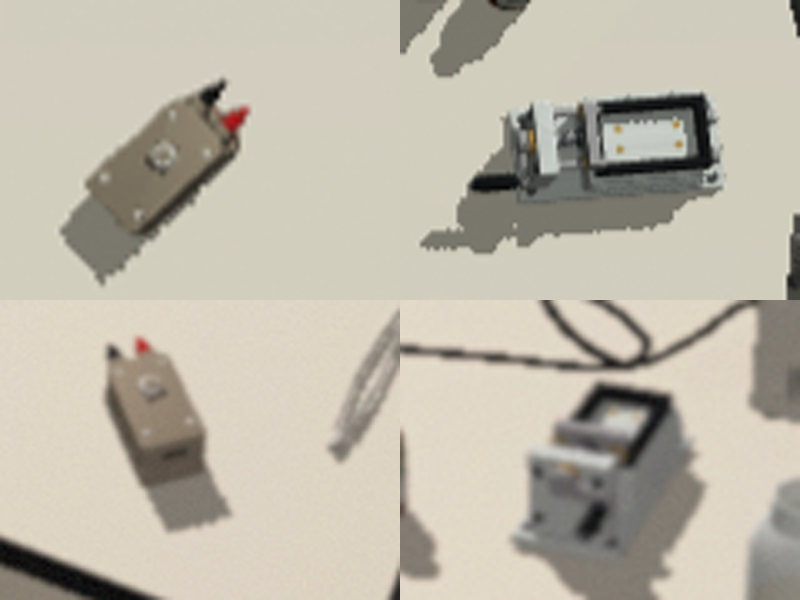

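```bash
cat >> h.py <<'E'
def plan(x,y,z,yaw=None,step=40.,turn=8.,n=None):
    s=sense(); M=R.from_rotvec(s['eef_rot']).as_matrix(); p=np.array(s['tool_pos'])
    y0=np.degrees(np.arctan2(M[1,0],M[0,0])); dy=0 if yaw is None else (yaw-y0+180)%360-180
    d=np.array([x,y,z])-p; n=n or int(np.ceil(max(np.linalg.norm(d)/step,abs(dy)/turn,1)))
    out=[]
    for i in range(n):
        a=np.radians(y0+dy*i/n); X=np.array([np.cos(a),np.sin(a),0]); Y=np.array([np.sin(a),-np.cos(a),0])
        out.append('%.2f %.2f %.2f %.1f'%(d@X/n/10,d@Y/n/10,-d[2]/n/10,-dy/n))
    print(n,'yaw',y0.round(2),'d',d.round(1),'tilt',M[2].round(3)); print('; '.join(out))
E
python3 - <<'E'
from h import *
im,T=cam('wrist'); print(np.round(im['mount'],3),im['mtx'])
plan(560,-130,330,90)
E
```

```text
[[ 1.00000e-03 -9.57000e-01 -2.90000e-01  7.52770e+01]
 [ 1.00000e+00  1.00000e-03  1.00000e-03  7.20000e-02]
 [-0.00000e+00 -2.90000e-01  9.57000e-01 -1.23351e+02]
 [ 0.00000e+00  0.00000e+00  0.00000e+00  1.00000e+00]] [[300.60781293   0.         319.11863739]
 [  0.         300.60781293 201.83294827]
 [  0.           0.           1.        ]]
14 yaw 25.25 d [293.4 435.3  79.7] tilt [ 0.  0. -1.]
3.22 -1.92 -0.57 -4.6; 3.37 -1.65 -0.57 -4.6; 3.49 -1.38 -0.57 -4.6; 3.59 -1.09 -0.57 -4.6; 3.66 -0.80 -0.57 -4.6; 3.72 -0.50 -0.57 -4.6; 3.74 -0.20 -0.57 -4.6; 3.75 0.11 -0.57 -4.6; 3.73 0.41 -0.57 -4.6; 3.68 0.71 -0.57 -4.6; 3.61 1.00 -0.57 -4.6; 3.52 1.29 -0.57 -4.6; 3.41 1.57 -0.57 -4.6; 3.27 1.84 -0.57 -4.6
```

```bash
python3 - <<'E'
from h import *
plan(640,-85,220,90)
E
```

```text
16 yaw 25.25 d [373.4 480.3 -30.3] tilt [ 0.  0. -1.]
3.39 -1.72 0.19 -4.0; 3.50 -1.48 0.19 -4.0; 3.60 -1.22 0.19 -4.0; 3.68 -0.97 0.19 -4.0; 3.74 -0.71 0.19 -4.0; 3.78 -0.44 0.19 -4.0; 3.80 -0.17 0.19 -4.0; 3.80 0.10 0.19 -4.0; 3.78 0.36 0.19 -4.0; 3.75 0.63 0.19 -4.0; 3.70 0.89 0.19 -4.0; 3.62 1.15 0.19 -4.0; 3.53 1.40 0.19 -4.0; 3.43 1.65 0.19 -4.0; 3.30 1.89 0.19 -4.0; 3.16 2.12 0.19 -4.0
```

Emit:
apply_moves:
  targets: "3.4 -1.7 0.2 -4; 3.5 -1.5 0.2 -4; 3.6 -1.2 0.2 -4; 3.7 -1 0.2 -4; 3.7 -0.7 0.2 -4; 3.8 -0.4 0.2 -4; 3.8 -0.2 0.2 -4; 3.8 0.1 0.2 -4; 3.8 0.4 0.2 -4; 3.75 0.6 0.2 -4; 3.7 0.9 0.2 -4; 3.6 1.2 0.2 -4; 3.5 1.4 0.2 -4; 3.4 1.7 0.2 -4; 3.3 1.9 0.2 -4; 3.2 2.1 0.2 -4; 0 0 0 0; 0 0 0 0"
  jaw: 1

```text
time_s: 2.85
tool_pos: [644.2, -86.8, 217.9]
eef_rot: [-2.234, -2.208, 0.0]
force: [0.1, -0.5, 0.4]
gripper_width: 85.2
finger_force: 0.0
```

```bash
cat > m.py <<'E'
from h import *
import sys
im,T=cam('wrist'); n=sys.argv[1]
cv2.imwrite(f'pics/w{n}.png',im['pixels'])
P=pts(im,T); np.save(f'P{n}.npy',P)
Q=P[(P[:,0]>590)&(P[:,0]<710)&(P[:,1]>-210)&(P[:,1]<40)]
h,e=np.histogram(Q[:,2],bins=np.arange(-5,100,2)); print([(int(a),int(b)) for a,b in zip(e,h) if b>30])
for nm,lo,hi in (('rim',51,57),('nut',67,73),('floor',39,45)):
    S=Q[(Q[:,2]>lo)&(Q[:,2]<hi)]; 
    if nm!='nut': S=S[S[:,1]<-70]
    r=cv2.minAreaRect(S[:,:2].astype(np.float32)); print(nm,len(S),S[:,2].mean().round(1),r)
for q in ('crank_grip','crank','jaw'):
    for o in outline_of('wrist',q)[:2]:
        S=pts(im,T,o['region']); print(q,round(o['confidence'],2),o['bbox'],len(S),np.percentile(S,[2,50,98],axis=0).round(1).tolist() if len(S) else '')
E
python3 m.py 1
```

```text
[(-3, 2537), (-1, 8895), (1, 384), (7, 277), (9, 877), (11, 96), (25, 33), (35, 297), (37, 161), (39, 534), (41, 2470), (43, 108), (45, 57), (47, 113), (49, 142), (51, 509), (53, 1495), (55, 204), (57, 116), (59, 351), (61, 346), (63, 184), (65, 180), (67, 374), (69, 1115), (71, 310)]
rim 1572 53.6 ((653.1553955078125, -122.53968811035156), (58.49362564086914, 104.52172088623047), 3.9712295532226562)
nut 1799 69.9 ((648.3662719726562, -54.87965393066406), (57.88910675048828, 61.16985321044922), 3.678976058959961)
floor 3103 41.7 ((653.5593872070312, -128.57763671875), (68.12094116210938, 98.35092163085938), 4.018304347991943)
crank_grip 0.82 [276.0, 84.3, 53.1, 91.4] 1169 [[610.8, -68.6, 49.2], [621.5, -24.8, 55.3], [654.2, 9.9, 67.7]]
crank 0.65 [279.7, 82.7, 52.5, 93.5] 1134 [[610.8, -68.6, 49.8], [621.4, -24.9, 55.4], [654.1, 10.1, 67.7]]
jaw 0.59 [295.9, 170.5, 55.2, 24.5] 842 [[626.6, -86.5, 53.9], [650.2, -77.9, 70.5], [673.3, -70.8, 72.4]]
```

View pics/w1.png

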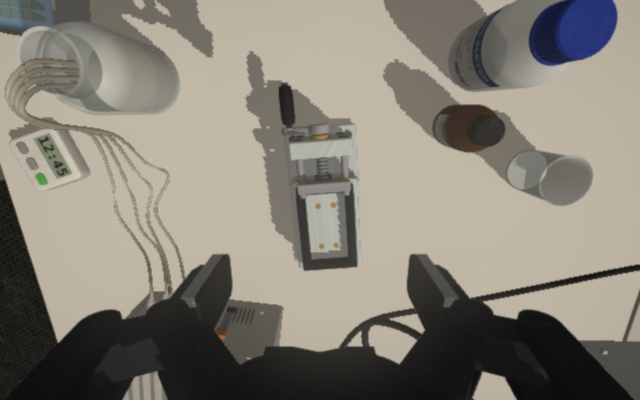

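```bash
cat > fit.py <<'E'
from h import *
import sys
P=np.load(f'P{sys.argv[1]}.npy')
P=P[(P[:,0]>590)&(P[:,0]<710)&(P[:,1]>-210)&(P[:,1]<40)]
from scipy.optimize import minimize_scalar
def uv(S,a): 
    c,s=np.cos(np.radians(a)),np.sin(np.radians(a)); return S[:,0]*c+S[:,1]*s, -S[:,0]*s+S[:,1]*c
rim=P[(P[:,2]>52)&(P[:,2]<56)&(P[:,1]<-85)]
nut=P[(P[:,2]>68)&(P[:,2]<72)&(P[:,1]>-68)]
flo=P[(P[:,2]>40)&(P[:,2]<44)&(P[:,1]<-90)]
def w(a,S): 
    v=uv(S,a)[1]; return np.diff(np.percentile(v,[1,99]))[0]
for S in (rim,nut):
    A=np.arange(-92,-80,.1); W=[w(a,S) for a in A]; print('yaw',A[np.argmin(W)].round(2),min(W))
a=float(sys.argv[2])
for nm,S in (('rim',rim),('nut',nut),('floor',flo)):
    u,v=uv(S,a); print(nm,len(S),np.percentile(u,[0.5,2,98,99.5]).round(1),np.percentile(v,[0.5,2,98,99.5]).round(1),S[:,2].mean().round(2))
E
python3 fit.py 1 -86
```

```text
yaw -86.2 57.64548192603104
yaw -92.0 55.64550412930976
rim 1500 [138.5 139.9 218.8 219.5] [614.  614.4 671.6 672. ] 53.59
nut 1116 [73.  81.9 97.3 97.6] [614.6 615.6 670.4 671.3] 69.53
floor 2934 [137.3 139.8 212.4 218.3] [609.4 610.  675.9 676.6] 41.68
```

```bash
cat > g.py <<'E'
from h import *
import sys
P=np.load(f'P{sys.argv[1]}.npy'); a=np.radians(-86.1); X=np.array([np.cos(a),np.sin(a),0]);Y=np.array([-np.sin(a),np.cos(a),0])
D=P-[654.1,-136.1,0]; L=np.c_[D@X,D@Y,P[:,2]]
G=L[(L[:,0]<-117)&(L[:,0]>-150)&(abs(L[:,1])<45)&(L[:,2]>18)]
print(len(G),np.percentile(G,[1,10,50,90,99],axis=0).round(1))
G=G[(G[:,0]<-120)]; print('grip centre y',np.median(G[:,1]),'ztop',np.percentile(G[:,2],90),'crank',np.degrees(np.arctan2(-np.median(G[:,1]),np.percentile(G[:,2],90)-6.5-58)))
J=L[(L[:,0]>-82)&(L[:,0]<-45)&(abs(L[:,1])<20)&(L[:,2]>60)]; print('jaw',np.percentile(J[:,0],[1,10,50,90,99]).round(1))
E
python3 g.py 1; python3 - <<'E'
from h import *
# module coarse (432,366); camera axis: view centre ~23mm ahead (-x tool)
plan(450,350,180,135)
E
```

```text
506 [[-149.2  -35.    47.7]
 [-145.6  -33.4   50.8]
 [-133.1  -28.3   53.7]
 [-120.5  -23.6   55.1]
 [-117.4  -22.5   56.1]]
grip centre y -28.222406949661156 ztop 55.202114181957505 crank 108.23449269163721
jaw [-75.2 -68.8 -61.4 -59.7 -52.7]
13 yaw 89.1 d [-193.5  439.6  -38.4] tilt [-0.001 -0.    -1.   ]
3.36 -1.54 0.30 -3.5; 3.45 -1.33 0.30 -3.5; 3.52 -1.12 0.30 -3.5; 3.58 -0.90 0.30 -3.5; 3.63 -0.67 0.30 -3.5; 3.67 -0.45 0.30 -3.5; 3.69 -0.22 0.30 -3.5; 3.69 0.00 0.30 -3.5; 3.69 0.23 0.30 -3.5; 3.67 0.46 0.30 -3.5; 3.63 0.68 0.30 -3.5; 3.58 0.91 0.30 -3.5; 3.52 1.12 0.30 -3.5
```

Emit:
apply_moves:
  targets: "3.4 -1.5 0.3 -3.5; 3.4 -1.3 0.3 -3.5; 3.5 -1.1 0.3 -3.5; 3.6 -0.9 0.3 -3.5; 3.6 -0.7 0.3 -3.5; 3.7 -0.4 0.3 -3.5; 3.7 -0.2 0.3 -3.5; 3.7 0 0.3 -3.5; 3.7 0.2 0.3 -3.5; 3.7 0.5 0.3 -3.5; 3.6 0.7 0.3 -3.5; 3.6 0.9 0.3 -3.5; 3.5 1.1 0.3 -3.5; 0 0 0 0; 0 0 0 0"

```text
time_s: 4.55
tool_pos: [452.0, 351.9, 179.4]
eef_rot: [1.208, 2.899, -0.0]
force: [0.7, -0.7, 1.0]
gripper_width: 85.5
finger_force: 0.0
```

```bash
cat > mod.py <<'E'
from h import *
im,T=cam('wrist'); cv2.imwrite('pics/w2.png',im['pixels']); P=pts(im,T)
for o in outline_of('wrist','flow_module')[:2]: print(round(o['confidence'],2),o['bbox'])
Q=P[(abs(P[:,0]-432)<70)&(abs(P[:,1]-366)<70)]; S=Q[(Q[:,2]>31)&(Q[:,2]<36)]
r=cv2.minAreaRect(S[:,:2].astype(np.float32)); print('minrect',r,S[:,2].mean())
def uv(S,a):
    a=np.radians(a); c,s=np.cos(a),np.sin(a); return S[:,0]*c+S[:,1]*s,-S[:,0]*s+S[:,1]*c
A=np.arange(-70,-20,.2); W=[np.diff(np.percentile(uv(S,a)[1],[1,99]))[0] for a in A]; a=A[np.argmin(W)]
u,v=uv(S,a); pu=np.percentile(u,[.5,2,98,99.5]);pv=np.percentile(v,[.5,2,98,99.5]); print(a,min(W),pu,pv)
U=(pu[0]+pu[3])/2+10; V=(pv[0]+pv[3])/2; a_=np.radians(a)
for off in (0,-8):
    print(off,[(U+off)*np.cos(a_)-V*np.sin(a_),(U+off)*np.sin(a_)+V*np.cos(a_)])
c=Q[(Q[:,2]>36.8)&(Q[:,2]<40)]; print('cap',len(c),c.mean(0),'expect',(U-3)*np.cos(a_)-V*np.sin(a_),(U-3)*np.sin(a_)+V*np.cos(a_))
gx,gy=(U-8)*np.cos(a_)-V*np.sin(a_),(U-8)*np.sin(a_)+V*np.cos(a_)
print(sense()['tool_pos']); plan(gx,gy,80,a+180)
E
python3 mod.py
```

```text
0.91 [297.2, 119.9, 46.9, 96.2]
minrect ((433.52197265625, 372.1617126464844), (38.0030403137207, 70.79182434082031), 42.72426223754883) 33.649531438949026
-47.39999999999968 37.02201472425088 [-15.65432974 -14.78856721  48.44888962  51.83177946] [552.29050277 552.86210395 589.13750487 589.72602455]
0 [np.float64(439.33010248046935), np.float64(365.8257436101855)]
-8 [np.float64(433.91509472300805), np.float64(371.71452030714335)]
cap 144 [436.45424987 368.82000738  38.11688109] expect 437.2994745714214 368.0340348715447
[453.04335308 350.42916092 179.25936945]
3 yaw 134.58 d [-19.1  21.3 -99.3] tilt [-0.001 -0.    -1.   ]
0.95 0.04 3.31 0.7; 0.95 0.03 3.31 0.7; 0.95 0.02 3.31 0.7
```

View pics/w2.png

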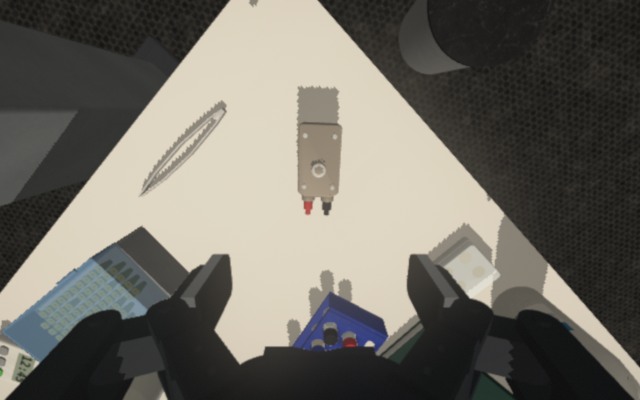

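```bash
python3 - <<'E'
from h import *
plan(433.3,372.4,38.5,-47.4+180)
E
```

```text
4 yaw 134.58 d [ -19.7   22.  -140.8] tilt [-0.001 -0.    -1.   ]
0.74 0.03 3.52 0.5; 0.74 0.03 3.52 0.5; 0.74 0.02 3.52 0.5; 0.74 0.01 3.52 0.5
```

Emit:
apply_moves:
  targets: "1 0.05 2 0.7; 1 0.05 2.5 0.7; 0.96 0 3 0.6; 0 0 2.5 0; 0 0 1.5 0; 0 0 0 0; 0 0 0 0; 0 0 0 0"

```text
time_s: 5.45
tool_pos: [433.0, 374.5, 65.6]
eef_rot: [1.26, 2.877, 0.003]
force: [0.7, -0.1, -0.6]
gripper_width: 85.5
finger_force: 0.0
```

```bash
python3 - <<'E'
from h import *
plan(433.3,372.4,38.5,-47.4+180)
E
```

```text
1 yaw 132.69 d [  0.3  -2.1 -27.1] tilt [-0.     0.002 -1.   ]
-0.17 -0.12 2.71 0.1
```

Emit:
apply_moves:
  targets: "-0.1 -0.05 1.5 0.1; -0.05 -0.05 1.2 0; 0 0 0 0; 0 0 0 0"

```text
time_s: 5.85
tool_pos: [432.1, 372.2, 36.8]
eef_rot: [-1.261, -2.877, 0.002]
force: [-0.5, 0.6, -0.2]
gripper_width: 85.3
finger_force: 0.0
```

Emit:
apply_moves:
  targets: "0 0 0 0; 0 0 0 0; 0 0 0 0; 0 0 0 0; 0 0 0 0; 0 0 0 0; 0 0 0 0; 0 0 0 0; 0 0 0 0; 0 0 0 0"
  jaw: 0
  squeeze: 45

```text
time_s: 6.85
tool_pos: [432.5, 372.6, 37.8]
eef_rot: [1.261, 2.877, 0.001]
force: [-0.7, -0.9, 6.9]
gripper_width: 36.7
finger_force: 46.5
```

Emit:
apply_moves:
  targets: "0 0 -1 0; 0 0 -2 0; 0 0 -3 0; 0 0 -4 0; 0 0 -4 0; 0 0 -3.5 0; 0 0 0 0"

```text
time_s: 7.55
tool_pos: [433.2, 374.5, 217.3]
eef_rot: [1.26, 2.875, 0.011]
force: [0.3, 0.4, -3.1]
gripper_width: 37.0
finger_force: 46.0
```

```bash
python3 - <<'E'
from h import *
print(sense()['gripper_width'],sense()['tool_pos'])
plan(653.5,-127.4,200,93.9,step=38)
E
```

```text
37.000200839421645 [433.16068087 374.46945095 217.2838874 ]
15 yaw 132.66 d [ 220.3 -501.9  -17.3] tilt [ 0.     0.008 -1.   ]
-3.46 -1.19 0.12 2.6; -3.51 -1.03 0.12 2.6; -3.55 -0.87 0.12 2.6; -3.58 -0.71 0.12 2.6; -3.61 -0.55 0.12 2.6; -3.63 -0.38 0.12 2.6; -3.65 -0.22 0.12 2.6; -3.65 -0.06 0.12 2.6; -3.65 0.11 0.12 2.6; -3.64 0.27 0.12 2.6; -3.63 0.44 0.12 2.6; -3.60 0.60 0.12 2.6; -3.57 0.76 0.12 2.6; -3.54 0.92 0.12 2.6; -3.49 1.08 0.12 2.6
```

Emit:
apply_moves:
  targets: "-2 -0.7 0 2.6; -3.5 -1.1 0.1 2.6; -3.5 -0.9 0.1 2.6; -3.6 -0.7 0.1 2.6; -3.6 -0.6 0.1 2.6; -3.6 -0.4 0.1 2.6; -3.65 -0.2 0.1 2.6; -3.65 -0.1 0.1 2.6; -3.65 0.1 0.1 2.6; -3.6 0.3 0.1 2.6; -3.6 0.4 0.1 2.6; -3.6 0.6 0.1 2.6; -3.6 0.8 0.1 2.6; -3.5 0.9 0.2 2.6; -3.3 1 0.2 2.3; -1 0.3 0.2 0; 0 0 0 0; 0 0 0 0; 0 0 0 0"

```text
time_s: 9.45
tool_pos: [645.3, -121.0, 194.3]
eef_rot: [-2.139, -2.299, -0.001]
force: [-0.6, 0.8, -3.1]
gripper_width: 36.9
finger_force: 45.9
```

```bash
python3 - <<'E'
from h import *
plan(653.5,-127.4,150,93.9)
im,T=cam('wrist'); cv2.imwrite('pics/w3.png',im['pixels'])
z=im['range_z']; K=np.array(im['mtx']); P=pts(im,T)
# module in tool frame
M=T@np.linalg.inv(np.vstack([np.array(im['mount'])])); L=(P-M[:3,3])@M[:3,:3]
S=L[(abs(L[:,1])<22)&(abs(L[:,0])<60)&(L[:,2]>-5)&(L[:,2]<60)]
print(len(S),np.percentile(S,[1,25,50,75,99],axis=0).round(1))
E
python3 m.py 3; python3 fit.py 3 -86.1
```

```text
2 yaw 94.13 d [  8.2  -6.4 -44.3] tilt [ 0.001 -0.    -1.   ]
-0.35 0.39 2.22 0.1; -0.35 0.39 2.22 0.1
11955 [[-44.2 -19.   -2.5]
 [-10.5  -8.2   3.7]
 [  8.6   1.2   4.2]
 [ 25.4  10.8   4.9]
 [ 35.4  20.   32.8]]
[(-3, 2755), (-1, 9995), (1, 425), (7, 412), (9, 1284), (11, 52), (35, 196), (37, 142), (39, 217), (41, 1077), (43, 43), (47, 134), (49, 100), (51, 339), (53, 745), (55, 212), (57, 140), (59, 433), (61, 423), (63, 230), (65, 242), (67, 477), (69, 1447), (71, 466)]
rim 463 53.6 ((653.3880615234375, -92.8322982788086), (45.599853515625, 60.9001579284668), 84.25419616699219)
nut 2390 69.9 ((648.460205078125, -54.880615234375), (57.610836029052734, 61.26782989501953), 4.154149055480957)
floor 1337 41.7 ((652.1978149414062, -105.53691101074219), (68.54540252685547, 51.85334777832031), 4.248270034790039)
crank_grip 0.7 [282.8, 32.1, 56.7, 109.7] 1504 [[610.7, -68.2, 49.2], [621.2, -25.0, 55.1], [653.4, 10.0, 67.6]]
crank 0.81 [284.1, 31.6, 56.5, 109.5] 1450 [[610.7, -67.2, 50.0], [620.6, -25.1, 55.2], [653.2, 9.9, 67.6]]
crank 0.39 [297.3, 139.1, 59.7, 23.4] 1025 [[626.7, -86.8, 57.8], [650.1, -78.8, 70.7], [673.3, -71.0, 72.4]]
jaw 0.77 [296.0, 139.8, 61.5, 23.4] 1048 [[626.6, -87.4, 55.8], [649.8, -78.9, 70.7], [673.4, -71.0, 72.4]]
jaw 0.22 [281.4, 29.4, 56.6, 109.2] 1492 [[610.6, -68.2, 49.1], [620.9, -24.5, 55.1], [653.6, 9.2, 67.6]]
yaw -86.3 57.41878771087545
yaw -80.1 55.74679922859377
rim 433 [136.7 137.2 160.3 163.1] [614.4 614.6 671.8 672.1] 53.56
nut 1469 [71.7 81.4 96.  96.7] [614.6 615.4 670.3 671.4] 69.6
floor 1191 [133.  136.4 165.  171.4] [609.7 610.2 676.4 677. ] 41.72
```

View pics/w3.png

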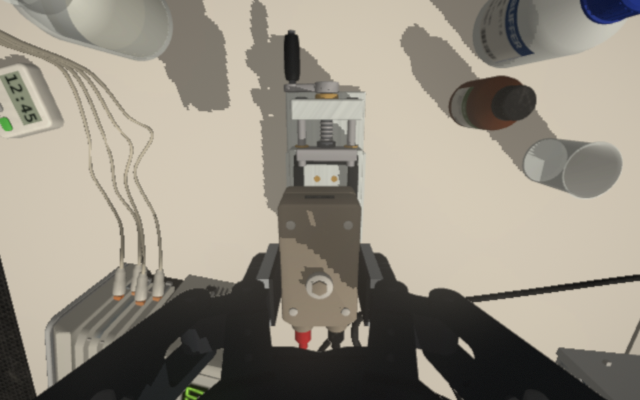

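```bash
cat > held.py <<'E'
from h import *
im,T=cam('wrist'); P=pts(im,T); M=T@np.linalg.inv(np.array(im['mount'])); L=(P-M[:3,3])@M[:3,:3]
S=L[(abs(L[:,1])<24)&(L[:,0]>-50)&(L[:,0]<60)]
t=S[(S[:,2]>2.5)&(S[:,2]<6)]; print('top',len(t),'plane',np.linalg.lstsq(np.c_[t[:,:2],np.ones(len(t))],t[:,2],rcond=None)[0].round(4))
print('x',np.percentile(t[:,0],[.5,2,98,99,99.5]).round(1),'y',np.percentile(t[t[:,0]>14][:,1],[.5,2,98,99.5]).round(1))
f=t[t[:,0]>16]
A=np.arange(-6,6,.1); 
W=[np.diff(np.percentile(f[:,1]*np.cos(np.radians(a))-f[:,0]*np.sin(np.radians(a)),[2,98]))[0] for a in A]; print('yaw in tool',A[np.argmin(W)],min(W))
# front edge line
xs=[];ys=[]
for y in np.arange(-16,17,2):
    b=t[abs(t[:,1]-y)<1.5]; 
    if len(b)>10: ys.append(y); xs.append(np.percentile(b[:,0],99))
print('front',np.polyfit(ys,xs,1).round(3))
c=S[(S[:,2]<1.5)&(S[:,2]>-2)&(abs(S[:,0]+4)<14)&(abs(S[:,1])<12)]; print('cap',len(c),c.mean(0).round(2), np.percentile(c,[2,98],axis=0).round(1))
E
python3 held.py
```

```text
top 9091 plane [ 7.0000e-04 -1.1000e-03  4.1763e+00]
x [-29.4 -27.9  34.5  34.9  35.2] y [-17.2 -16.5  19.3  20. ]
yaw in tool -5.500000000000002 35.72207581346783
front [1.1000e-02 3.4903e+01]
cap 530 [-3.93  1.42 -0.15] [[-10.3  -4.4  -1.7]
 [  1.5   7.3   1.3]]
```

```bash
python3 - <<'E'
from h import *
im,T=cam('wrist'); z=im['range_z']; c=im['pixels'].copy()
g=cv2.resize(c[20:320,250:400],(400*1,800))
e=(cv2.morphologyEx(z,cv2.MORPH_GRADIENT,np.ones((2,2)))>4)
c2=c.copy(); c2[e]=(0,0,255)
a=cv2.resize(c[130:330,260:390],(390,600),interpolation=cv2.INTER_NEAREST); b=cv2.resize(c2[130:330,260:390],(390,600),interpolation=cv2.INTER_NEAREST)
cv2.imwrite('pics/o4.png',np.hstack([a,b]))
E
```

```text
(no output)
```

View pics/o4.png

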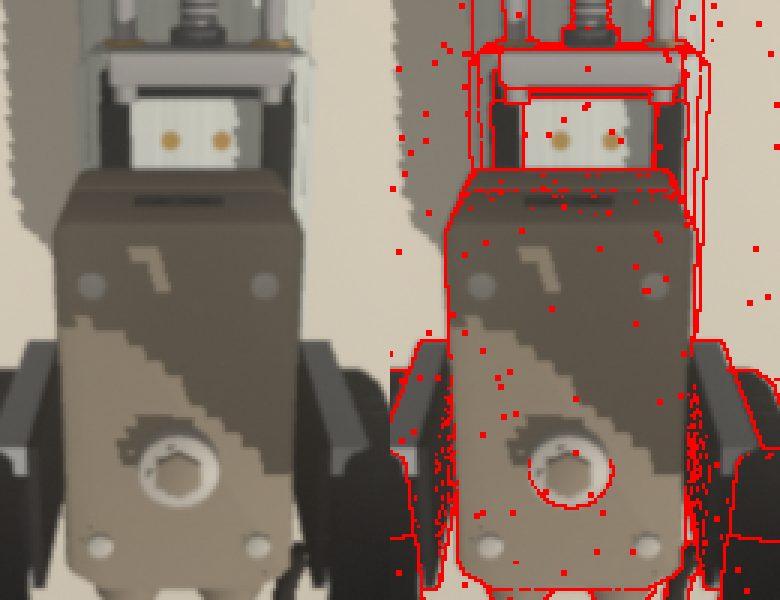

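```bash
python3 - <<'E'
from h import *
np.set_printoptions(suppress=True,precision=5)
im,T=cam('wrist'); m=np.array(im['mount']); print(m, im['mtx'])
z=im['range_z']; K=np.array(im['mtx']); print(z.shape,z[285:288,319])
for u,v in ((319,287),(279,205),(360,205)):
    d=z[v,u]; p=np.array([(u-K[0,2])/K[0,0]*d,(v-K[1,2])/K[1,1]*d,d,1]); print(u,v,p,m@p)
a=z[287,300:340]; print(a.round(0))
E
```

```text
[[   0.00092   -0.95678   -0.2908    74.48667]
 [   1.         0.00054    0.00139    1.08484]
 [  -0.00117   -0.2908     0.95678 -123.3506 ]
 [   0.         0.         0.         1.     ]] [[300.60781   0.      319.11864]
 [  0.      300.60781 201.83295]
 [  0.        0.        1.     ]]
(400, 640) [139.17099 139.69646 139.91641]
319 287 [ -0.05522  39.64058 139.91641   1.     ] [-4.12818  1.24533 -1.00821  1.     ]
279 205 [-18.06359   1.42598 135.34996   1.     ] [ 33.74631 -16.78994   5.75654   1.     ]
360 205 [ 18.46048   1.43012 135.74313   1.     ] [33.66158 19.73463  6.08869  1.     ]
[146. 146. 146. 145. 145. 146. 142. 141. 143. 141. 139. 141. 138. 140.
 140. 138. 141. 140. 140. 140. 140. 140. 139. 141. 139. 140. 140. 141.
 141. 140. 142. 141. 141. 142. 145. 146. 145. 144. 147. 146.]
```

```bash
python3 - <<'E'
from h import *
np.set_printoptions(suppress=True,precision=4)
for i in range(4):
    s=sense(); im=get_image('wrist'); print(np.array(im['mount'])[:3,3],np.array(im['mount'])[1,:3],s['tool_pos'])
for i in range(2):
  for c in('top','scene'): print(c,get_image(c)['origin'])
E
```

```text
[  74.4869    1.0848 -123.3507] [1.     0.0005 0.0014] [ 645.7381 -123.1147  194.4542]
[  74.4871    1.0847 -123.3507] [1.     0.0005 0.0014] [ 645.7295 -123.2287  194.3832]
[  74.4872    1.0847 -123.3507] [1.     0.0005 0.0014] [ 645.7425 -123.282   194.3484]
[  74.4873    1.0847 -123.3508] [1.     0.0005 0.0014] [ 645.7238 -123.3459  194.3025]
top [ 391.7517  131.8888 1182.5956]
scene [202.076  934.3995 707.6603]
top [ 391.7517  131.8888 1182.5956]
scene [202.076  934.3995 707.6603]
```

```bash
cat > rel.py <<'E'
from h import *
R_=[]
for k in range(3):
    im,T=cam('wrist'); P=pts(im,T); M=T@np.linalg.inv(np.array(im['mount'])); L=(P-M[:3,3])@M[:3,:3]
    P0=P
    a=np.radians(-86.1); X=np.array([np.cos(a),np.sin(a),0]);Y=np.array([-np.sin(a),np.cos(a),0])
    t=P[(abs(L[:,1])<24)&(L[:,0]>-50)&(L[:,0]<50)&(L[:,2]>2.5)&(L[:,2]<6)]; Lt=L[(abs(L[:,1])<24)&(L[:,0]>-50)&(L[:,0]<50)&(L[:,2]>2.5)&(L[:,2]<6)]
    c=P[(L[:,2]<1.5)&(L[:,2]>-2.5)&(abs(L[:,0]+4)<14)&(abs(L[:,1])<12)]
    # module: front edge u (min), sides v, both in holder-parallel axes
    f=t[(Lt[:,0]>0)&(Lt[:,0]<30)]
    mv=np.percentile(f@Y,[1,99]); mu=np.percentile(t@X,0.7)+43; cu=np.percentile(c@X,[2,98]).mean()+3; cv_=np.percentile(c@Y,[2,98]).mean()
    # yaw from sides
    ev=[];eu=[]
    for q in np.arange(2,32,3):
        b=t[abs(Lt[:,0]-q)<1.5]
        if len(b)>20: ev.append(np.percentile(b@Y,[2,98])); eu.append((b@X).mean())
    ev=np.array(ev); sl=[np.degrees(np.polyfit(eu,ev[:,i],1)[0]).round(2) for i in (0,1)]
    N=P[(P[:,2]>68)&(P[:,2]<72)&(abs(P[:,0]-648)<40)&(P[:,1]>-63)&(P[:,1]<-25)]; N=N[abs(N@Y-643)<24]
    nu=np.percentile(N@X,[1,99])
    J=P[(P[:,2]>52)&(P[:,2]<56)&(abs(P[:,0]-652)<40)&(P[:,1]<-88)&(P[:,1]>-180)&(abs(L[:,1])>0)]
    rv=np.percentile(J@Y,[1,99]) if len(J)>50 else [0,0]
    ry=[0,0]
    R_.append([mv.mean(),np.diff(mv)[0],cv_,mu,cu,nu.mean()+92,np.diff(nu)[0],np.mean(rv),np.diff(rv)[0],*sl,len(J)])
for n,x,sd in zip('mod_v mod_w cap_v modu_front modu_cap seat_u nut_w seat_v rim_w yawL yawR nJ'.split(),np.mean(R_,0),np.std(R_,0)): print(n,x.round(2),sd.round(2))
s=sense(); print(s['tool_pos'],s['eef_rot'],s['force'])
cv2.imwrite('pics/last.png',im['pixels']); np.save('Pl.npy',P)
r=np.mean(R_,0); du=r[5]-(r[3]+r[4])/2; dv=r[7]-(r[0]+r[2])/2; d=X*du+Y*dv
print('du',du,'dv',dv); p=s['tool_pos']+d; plan(p[0],p[1],p[2],93.9)
E
python3 rel.py
```

```text
mod_v 637.08 0.02
mod_w 37.5 0.04
cap_v 637.21 0.07
modu_front 174.9 0.02
modu_cap 174.38 0.01
seat_u 177.69 0.49
nut_w 22.02 0.98
seat_v 643.01 0.01
rim_w 57.88 0.01
yawL -1.38 0.16
yawR 1.1 0.12
nJ 479.67 1.25
[ 645.74143549 -123.3518925   194.26078884] [-2.14346747e+00 -2.29669494e+00 -4.02145274e-05] [ 0.15471402  0.19673902 -3.27492306]
du 3.056490193878375 dv 5.86533244666407
1 yaw 93.95 d [ 6.1 -2.7  0. ] tilt [ 0. -0. -1.]
-0.31 0.59 -0.00 0.1
```

```bash
sed -i 's/nu.mean()+92/nu[1]+83.9/' rel.py
```

Emit:
apply_moves:
  targets: "-0.3 0.3 0 0; -0.3 0.29 0 0; 0 0 1.5 0; 0 0 2.5 0; 0 0 2 0; 0 0 1 0; 0 0 0.5 0; 0 0 0 0; 0 0 0 0; 0 0 0 0"

```text
time_s: 11.4
tool_pos: [652.7, -128.9, 120.4]
eef_rot: [2.143, 2.296, 0.002]
force: [0.2, 0.1, -3.0]
gripper_width: 36.6
finger_force: 45.9
```

```bash
python3 rel.py
```

```text
mod_v 643.52 0.08
mod_w 37.45 0.06
cap_v 643.67 0.1
modu_front 180.96 0.05
modu_cap 180.45 0.05
seat_u 180.59 0.03
nut_w 22.25 0.56
seat_v 642.9 0.03
rim_w 57.89 0.07
yawL -1.0 0.18
yawR 1.14 0.06
nJ 736.0 2.45
[ 652.33968493 -128.94931214  120.00996169] [2.14284838e+00 2.29605724e+00 8.28440665e-04] [-0.49039413 -0.56101438 -3.38271408]
du -0.11236130383258569 dv -0.6909952723029846
1 yaw 93.95 d [-0.7  0.1  0. ] tilt [-0.     0.001 -1.   ]
0.01 -0.07 -0.00 0.1
```

Emit:
apply_moves:
  targets: "0 -0.07 0.5 0; 0 0 1 0; 0 0 0.4 0; 0 0 0 0; 0 0 0 0; 0 0 0 0; 0 0 0 0"

```text
time_s: 12.25
tool_pos: [651.6, -128.9, 100.6]
eef_rot: [2.143, 2.296, 0.001]
force: [-0.3, 0.1, -3.4]
gripper_width: 37.0
finger_force: 46.0
```

```bash
python3 rel.py; python3 -c "
import cv2
i=cv2.imread('pics/last.png'); cv2.imwrite('pics/z5.png',cv2.resize(i[40:340,220:420],(400,600)))"
```

```text
mod_v 642.47 0.06
mod_w 37.49 0.03
cap_v 642.52 0.03
modu_front 180.9 0.04
modu_cap 180.34 0.05
seat_u 180.45 0.19
nut_w 21.8 0.54
seat_v 642.93 0.03
rim_w 57.9 0.02
yawL -1.13 0.11
yawR 0.99 0.28
nJ 1130.33 4.19
[ 651.44160062 -128.95874387  100.51648056] [2.14329294e+00 2.29654678e+00 3.04467535e-04] [-0.18809454 -0.70759576 -3.76567779]
du -0.1665517961799594 dv 0.43224626432663626
1 yaw 93.95 d [0.4 0.2 0. ] tilt [-0.  0. -1.]
0.02 0.04 -0.00 0.1
```

View pics/z5.png

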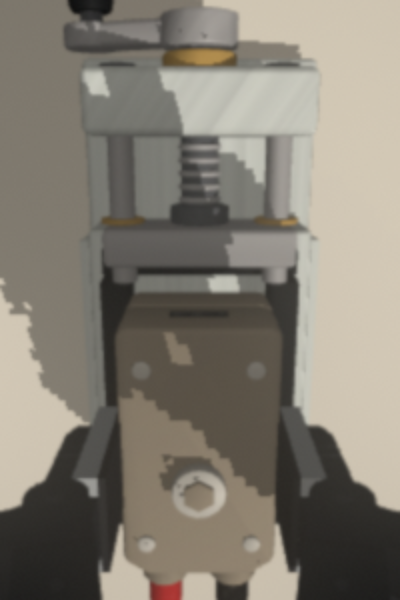

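Emit:
apply_moves:
  targets: "0 0.04 0.3 0; 0 0 0.4 0; 0 0 0.3 0; 0 0 0.3 0; 0 0 0.2 0; 0 0 0 0; 0 0 0 0; 0 0 0 0"

```text
time_s: 13.2
tool_pos: [651.9, -128.9, 85.4]
eef_rot: [2.143, 2.297, 0.0]
force: [-0.3, -0.5, -3.2]
gripper_width: 36.8
finger_force: 46.0
```

Inside the walls with no contact force (bottom below the 54 mm rim). Continue.

Emit:
apply_moves:
  targets: "0 0 0.2 0; 0 0 0.15 0; 0 0 0.1 0; 0 0 0.1 0; 0 0 0.05 0; 0 0 0 0; 0 0 0 0; 0 0 0 0"

```text
time_s: 14.0
tool_pos: [651.7, -128.9, 79.8]
eef_rot: [2.143, 2.296, -0.0]
force: [-3.0, 1.3, 5.6]
gripper_width: 36.7
finger_force: 46.9
```

Emit:
apply_moves:
  targets: "0 0 0 0; 0 0 0 0; 0 0 0 0; 0 0 0 0; 0 0 0 0; 0 0 -1 0; 0 0 -2 0; 0 0 -3 0; 0 0 -3 0; 0 0 0 0; 0 0 0 0; 0 0 0 0"
  jaw: 0.8

```text
time_s: 15.2
tool_pos: [651.2, -129.1, 168.7]
eef_rot: [-2.143, -2.296, 0.001]
force: [-0.5, -0.7, -0.8]
gripper_width: 68.5
finger_force: 0.0
```

```bash
cat > chk.py <<'E'
from h import *
im,T=cam('wrist'); P=pts(im,T); np.save('Pc.npy',P); cv2.imwrite('pics/chk.png',im['pixels'])
a=np.radians(-86.1); X=np.array([np.cos(a),np.sin(a),0]);Y=np.array([-np.sin(a),np.cos(a),0])
L=np.c_[P@X-180.5,P@Y-642.9,P[:,2]]
t=L[(abs(L[:,1])<23)&(L[:,0]>-46)&(L[:,0]<30)&(L[:,2]>73)&(L[:,2]<78.5)]
print(sense()['tool_pos'],len(t),'plane',np.linalg.lstsq(np.c_[t[:,:2],np.ones(len(t))],t[:,2],rcond=None)[0].round(4),np.percentile(t[:,0],[.7,99]).round(1),np.percentile(t[:,1],[1,99]).round(1))
r=L[(L[:,2]>52)&(L[:,2]<56)&(L[:,0]>-40)&(L[:,0]<30)&(abs(L[:,1])<35)]; print('rim z',r[:,2].mean(),np.percentile(r[:,1],[1,99]))
n=L[(L[:,2]>68)&(L[:,2]<72)&(abs(L[:,1])<24)&(L[:,0]>-105)&(L[:,0]<-75)]; print('nut hi (-84)',np.percentile(n[:,0],99))
j=L[(L[:,2]>66)&(abs(L[:,1])<22)&(L[:,0]>-72)&(L[:,0]<-44)&(L[:,2]<73.5)]; print('jaw',np.percentile(j[:,0],[1,10,50,90,99]).round(1))
g=L[(L[:,0]<-121)&(L[:,0]>-150)&(abs(L[:,1])<45)&(L[:,2]>15)]
if len(g)>30:
  y=np.median(g[:,1]); zt=np.percentile(g[:,2],88); print('grip',len(g),g[:,0].min().round(1),'y',y.round(1),'ztop',zt.round(1),'crank',np.arctan2(-y,zt-6.5-58).round(2)%6.283)
E
python3 chk.py
```

```text
[ 651.08706411 -129.05018066  168.35392373] 3855 plane [6.00000e-04 9.00000e-04 7.56781e+01] [-42.5  21.8] [-18.4  18.7]
rim z 53.66027474244678 [-28.60778366  29.11773668]
nut hi (-84) -84.2553098382921
jaw [-61.1 -60.1 -56.4 -52.1 -51.2]
grip 770 -149.9 y -28.0 ztop 55.1 crank 1.89
```

```bash
python3 - <<'E'
from h import *
plan(615,-7.1,130,93.9)
E
```

```text
4 yaw 93.96 d [-36.1 122.  -38.4] tilt [ 0.    -0.002 -1.   ]
3.10 -0.69 0.96 0.0; 3.10 -0.69 0.96 0.0; 3.10 -0.69 0.96 0.0; 3.10 -0.69 0.96 0.0
```

Emit:
apply_moves:
  targets: "3.1 -0.7 0 0; 3.1 -0.7 1 0; 3.1 -0.7 1.3 0; 3.1 -0.68 1.5 0; 0 0 0 0; 0 0 0 0; 0 0 0 0; 0 0 0 0; 0 0 0 0"
  jaw: 0.6

```text
time_s: 16.15
tool_pos: [615.8, -8.3, 131.4]
eef_rot: [2.145, 2.295, 0.0]
force: [1.0, 0.1, 0.6]
gripper_width: 51.2
finger_force: 0.0
```

```bash
python3 chk.py; python3 - <<'E'
from h import *
plan(615,-7.1,56.6,93.9)
E
cp pics/chk.png pics/w6.png
```

```text
[615.6891767   -8.07545527 131.37825295] 268 plane [ 2.30500e-01 -2.70000e-03  8.45879e+01] [-43.8 -35.5] [-18.3  15.5]
rim z 53.60851938124024 [-28.5984239   22.22426611]
nut hi (-84) -84.45877540762594
jaw [-61.8 -61.1 -58.3 -53.1 -51.1]
grip 24418 -150.0 y 0.7 ztop 200.3 crank 6.273000000000001
2 yaw 93.87 d [ -0.7   1.  -74.8] tilt [-0.  0. -1.]
0.05 -0.03 3.74 -0.0; 0.05 -0.03 3.74 -0.0
```

View pics/w6.png

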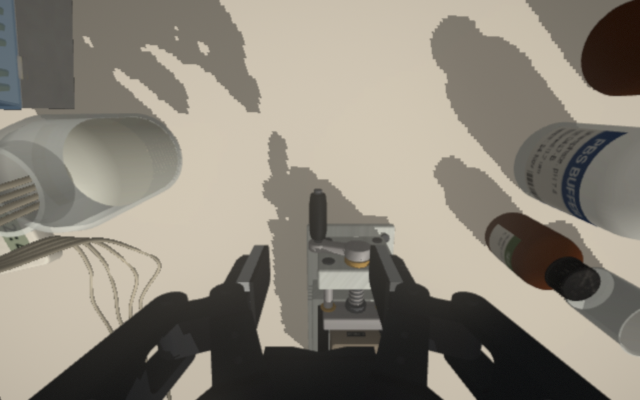

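```bash
python3 - <<'E'
import numpy as np
P=np.load('Pc.npy')
for lo in (20,50,80,110):
    q=P[(P[:,2]>lo)&(P[:,2]<lo+30)&(P[:,0]>685)&(P[:,0]<900)&(P[:,1]>-110)&(P[:,1]<90)]
    print(lo,len(q),np.percentile(q,[1,99],axis=0).round() if len(q) else '')
    q=P[(P[:,2]>lo)&(P[:,2]<lo+30)&(P[:,0]<600)&(P[:,0]>300)&(P[:,1]>-60)&(P[:,1]<140)]
    print(' left',len(q),np.percentile(q,[1,99],axis=0).round() if len(q) else '')
E
```

```text
20 6161 [[ 768. -101.   20.]
 [ 898.   70.   50.]]
 left 6428 [[415. -53.  20.]
 [501. 121.  50.]]
50 7340 [[ 769. -101.   50.]
 [ 880.   69.   80.]]
 left 4690 [[415. -31.  50.]
 [501. 112.  80.]]
80 4978 [[777. -40.  80.]
 [800.  62. 100.]]
 left 10013 [[436. -24.  80.]
 [500.  53. 110.]]
110 0 
 left 4719 [[455. -21. 110.]
 [592.  42. 139.]]
```

Emit:
apply_moves:
  targets: "0.05 -0.03 2 0; 0.05 -0.03 2.5 0; 0 0 2 0; 0 0 0.95 0; 0 0 0 0; 0 0 0 0; 0 0 0 0; 0 0 0 0"

```text
time_s: 17.0
tool_pos: [615.4, -6.2, 57.8]
eef_rot: [2.143, 2.296, 0.002]
force: [-0.7, 0.5, -0.5]
gripper_width: 51.1
finger_force: 0.0
```

Clearances fine. Pinch the grip.

Emit:
apply_moves:
  targets: "0 0 0 0; 0 0 0 0; 0 0 0 0; 0 0 0 0; 0 0 0 0; 0 0 0 0; 0 0 0 0"
  jaw: 0
  squeeze: 35

```text
time_s: 17.7
tool_pos: [614.8, -6.2, 56.8]
eef_rot: [2.143, 2.297, -0.0]
force: [-1.2, -0.3, 1.3]
gripper_width: 11.5
finger_force: 34.4
```

```bash
cat > cr.py <<'E'
from h import *
import sys
# v,z of TCP -> crank angle; centre v=641.4, z=58+8
s=sense(); p=s['tool_pos']; v=p[0]*.99769+p[1]*.06802; u=p[0]*.06802-p[1]*.99769
print('u',u-180.4,'v',v-641.4,'z',p[2]-66,'r',np.hypot(v-641.4,p[2]-66),'c',np.arctan2(-(v-641.4),p[2]-66)%6.283,s['force'].round(1),s['gripper_width'],s['finger_force'])
if len(sys.argv)>2:
    c0,c1,n=float(sys.argv[1]),float(sys.argv[2]),int(sys.argv[3]); c=np.linspace(c0,c1,n+1); y=-3*np.sin(c); z=3*np.cos(c)
    print('; '.join('0 %.2f %.2f 0'%(a,-b) for a,b in zip(np.diff(y),np.diff(z))))
E
python3 cr.py 1.89 3.3 10
```

```text
u -132.37765622777442 v -28.491190240595415 z -9.171477358630526 r 29.930985922045263 c 1.8822270228415974 [-1.2 -0.3  1.3] 11.51459168903313 34.42361354827881
0 0.16 0.39 0; 0 0.21 0.36 0; 0 0.26 0.33 0; 0 0.31 0.29 0; 0 0.34 0.24 0; 0 0.38 0.19 0; 0 0.40 0.14 0; 0 0.41 0.08 0; 0 0.42 0.02 0; 0 0.42 -0.04 0
```

Pinched exactly on the 30 mm circle (c≈1.88). Wind.

Emit:
apply_moves:
  targets: "0 0.16 0.39 0; 0 0.21 0.36 0; 0 0.26 0.33 0; 0 0.31 0.29 0; 0 0.34 0.24 0; 0 0.38 0.19 0; 0 0.4 0.14 0; 0 0.41 0.08 0; 0 0.42 0.02 0; 0 0.42 -0.04 0; 0 0 0 0; 0 0 0 0"

```text
time_s: 18.9
tool_pos: [648.4, -3.9, 36.9]
eef_rot: [2.143, 2.296, 0.002]
force: [1.2, -1.6, 1.4]
gripper_width: 11.6
finger_force: 34.5
```

```bash
python3 cr.py 3.3 4.6 9
```

```text
u -132.41152507710711 v 5.221732895093851 z -29.110786102586168 r 29.57540129800827 c 3.3188943552507175 [ 1.2 -1.6  1.4] 11.573139879284321 34.54740285873413
0 0.42 -0.10 0; 0 0.40 -0.16 0; 0 0.38 -0.21 0; 0 0.34 -0.27 0; 0 0.30 -0.31 0; 0 0.25 -0.35 0; 0 0.20 -0.39 0; 0 0.14 -0.41 0; 0 0.08 -0.43 0
```

Emit:
apply_moves:
  targets: "0 0.4 -0.1 0; 0 0.4 -0.16 0; 0 0.38 -0.21 0; 0 0.34 -0.27 0; 0 0.3 -0.31 0; 0 0.25 -0.35 0; 0 0.2 -0.39 0; 0 0.14 -0.41 0; 0 0.08 -0.43 0; 0 0 0 0; 0 0 0 0"

```text
time_s: 20.0
tool_pos: [673.0, -2.2, 63.7]
eef_rot: [2.143, 2.296, 0.001]
force: [-1.9, -1.0, 1.3]
gripper_width: 11.6
finger_force: 34.6
```

```bash
python3 cr.py 4.6 5.4 8
```

```text
u -132.41978152739995 v 29.85688061644123 z -2.2628717850986604 r 29.942510062788987 c 4.636557664652058 [-1.9 -1.   1.3] 11.558069729886117 34.6482127904892
0 0.02 -0.30 0; 0 -0.01 -0.30 0; 0 -0.04 -0.30 0; 0 -0.07 -0.29 0; 0 -0.10 -0.28 0; 0 -0.13 -0.27 0; 0 -0.15 -0.26 0; 0 -0.18 -0.24 0
```

Emit:
apply_moves:
  targets: "0 0.02 -0.3 0; 0 -0.01 -0.3 0; 0 -0.04 -0.3 0; 0 -0.07 -0.29 0; 0 -0.1 -0.28 0; 0 -0.13 -0.27 0; 0 -0.15 -0.26 0; 0 -0.18 -0.24 0; 0 0 0 0; 0 0 0 0"

```text
time_s: 21.0
tool_pos: [665.9, -2.7, 85.9]
eef_rot: [2.143, 2.297, -0.0]
force: [-1.7, -1.3, -0.2]
gripper_width: 11.5
finger_force: 34.7
```

```bash
python3 cr.py 5.42 5.9 5
```

```text
u -132.4321918952619 v 22.800370021707863 z 19.876422045947763 r 30.2477937455847 c 5.42919496861346 [-1.7 -1.3 -0.2] 11.535961174124731 34.67018008232117
0 -0.20 -0.21 0; 0 -0.22 -0.19 0; 0 -0.23 -0.17 0; 0 -0.25 -0.14 0; 0 -0.26 -0.12 0
```

Emit:
apply_moves:
  targets: "0 -0.2 -0.21 0; 0 -0.22 -0.19 0; 0 -0.23 -0.17 0; 0 -0.25 -0.14 0; 0 -0.26 -0.12 0; 0 0 0 0; 0 0 0 0"

```text
time_s: 21.7
tool_pos: [654.8, -3.4, 94.0]
eef_rot: [2.143, 2.296, 0.001]
force: [4.8, -0.3, -2.0]
gripper_width: 11.6
finger_force: 34.5
```

```bash
python3 cr.py 5.92 6.1 3
```

```text
u -132.46338989676184 v 11.653191164674581 z 28.02195994351233 r 30.348428351337393 c 5.888897056255929 [ 4.8 -0.3 -2. ] 11.580832420491372 34.511321783065796
0 -0.17 -0.06 0; 0 -0.17 -0.05 0; 0 -0.18 -0.04 0
```

Emit:
apply_moves:
  targets: "0 -0.17 -0.06 0; 0 -0.15 -0.05 0; 0 0 0 0; 0 0 0 0; 0 0 0 0"

```text
time_s: 22.2
tool_pos: [652.3, -3.6, 95.0]
eef_rot: [2.143, 2.296, 0.002]
force: [6.6, -1.2, -4.8]
gripper_width: 11.6
finger_force: 34.3
```

Emit:
apply_moves:
  targets: "0 0 0 0; 0 0 0 0; 0 0 0 0; 0 0 0 0; 0 0 0 0; 0 0 -1 0; 0 0 -2 0; 0 0 -3 0; -2 0 -3 0; -3 0 0 0; -3 0 0 0; 0 0 0 0; 0 0 0 0; 0 0 0 0"
  jaw: 0.6

```text
time_s: 23.6
tool_pos: [656.8, -82.0, 185.3]
eef_rot: [-2.142, -2.298, -0.002]
force: [-0.5, -0.3, -0.2]
gripper_width: 51.2
finger_force: 0.0
```

```bash
python3 chk.py; python3 -c "
import cv2
i=cv2.imread('pics/chk.png'); cv2.imwrite('pics/z7.png',cv2.resize(i[40:400,170:470],(500,600)))"
```

```text
[656.81621373 -81.77893299 185.2826668 ] 2889 plane [1.20000e-03 1.40000e-03 7.56259e+01] [-41.5  23.4] [-18.2  18.8]
rim z 53.586440672064 [-28.63056992  29.26062279]
nut hi (-84) -84.12829135767944
jaw [-53.8 -53.4 -49.8 -45.6 -44.6]
grip 731 -149.6 y 16.3 ztop 89.3 crank 5.703
```

View pics/z7.png

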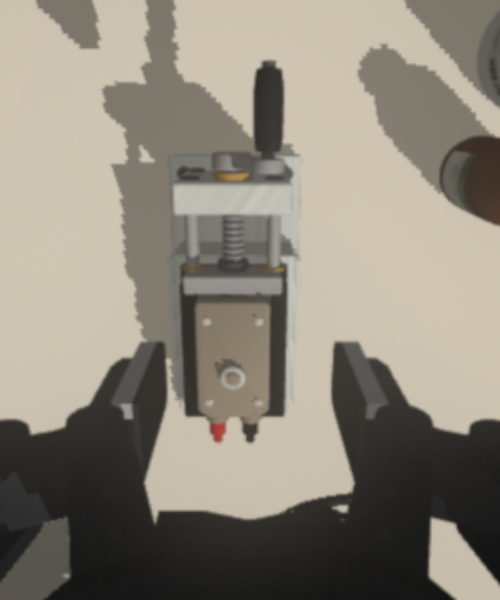

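Emit:
apply_moves:
  targets: "0 0 0 0; 0 0 0 0; 0 0 0 0; 0 0 0 0; 0 0 0 0; 0 0 0 0; 0 0 0 0; 0 0 0 0; 0 0 0 0; 0 0 0 0; 0 0 0 0; 0 0 0 0; 0 0 0 0; 0 0 0 0; 0 0 0 0; 0 0 0 0; 0 0 0 0; 0 0 0 0; 0 0 0 0; 0 0 0 0"

```text
time_s: 25.65
tool_pos: [656.8, -83.4, 184.9]
eef_rot: [-2.143, -2.297, -0.0]
force: [-0.4, 0.1, 1.4]
gripper_width: 51.4
finger_force: 0.0
```

```bash
python3 chk.py
```

```text
[656.8144817  -83.48745362 184.86906373] 2909 plane [1.50000e-03 1.70000e-03 7.56372e+01] [-41.4  23.5] [-18.2  18.8]
rim z 53.569388047933614 [-28.62829537  29.26195099]
nut hi (-84) -84.35677244310517
jaw [-53.9 -53.5 -49.7 -45.2 -44.1]
grip 749 -149.9 y 16.2 ztop 89.4 crank 5.703
```

```bash
python3 - <<'E'
from h import *
plan(659.4,-3.2,150,93.9)
E
```

```text
3 yaw 93.95 d [  2.6  80.3 -34.9] tilt [ 0. -0. -1.]
2.66 0.27 1.16 0.0; 2.66 0.27 1.16 0.0; 2.66 0.27 1.16 0.0
```

Emit:
apply_moves:
  targets: "2.7 0.3 0 0; 2.7 0.3 1.2 0; 2.6 0.2 2.3 0; 0 0 2 0; 0 0 2.2 0; 0 0 1.3 0; 0 0 0.4 0; 0 0 0 0; 0 0 0 0; 0 0 0 0; 0 0 0 0"

```text
time_s: 26.8
tool_pos: [659.7, -3.2, 91.8]
eef_rot: [2.143, 2.296, 0.002]
force: [0.4, 0.2, 0.3]
gripper_width: 51.1
finger_force: 0.0
```

```bash
python3 cr.py; python3 -c "
from h import *
plan(659.4,-3.2,91,93.9)"
```

```text
u -132.36339127657754 v 16.59878738632335 z 25.76822677668811 r 30.651610951321846 c 5.710743207097999 [0.4 0.2 0.3] 51.111979252877255 0.0
1 yaw 93.94 d [-0.3 -0.  -0.8] tilt [-0.     0.001 -1.   ]
-0.00 -0.03 0.08 0.0
```

Emit:
apply_moves:
  targets: "0 0 0 0; 0 0 0 0; 0 0 0 0; 0 0 0 0; 0 0 0 0; 0 0 0 0; 0 0 0 0; 0 0 0 0"
  jaw: 0

```text
time_s: 27.6
tool_pos: [659.6, -3.1, 91.1]
eef_rot: [2.143, 2.296, 0.001]
force: [1.5, -0.7, 2.3]
gripper_width: 11.9
finger_force: 34.2
```

```bash
python3 cr.py
```

```text
u -132.45183604098094 v 16.441417968316955 z 25.079716136790495 r 29.98853758206434 c 5.702721651270259 [ 1.5 -0.7  2.3] 11.865788671184552 34.24577593803406
```

Emit:
apply_moves:
  targets: "0 -0.08 -0.05 0; 0 -0.08 -0.05 0; 0 0 0 0; 0 0 0 0; 0 0 0 0; 0 0 0 0"

```text
time_s: 28.2
tool_pos: [658.1, -3.2, 92.0]
eef_rot: [2.143, 2.296, 0.001]
force: [4.4, 0.9, -1.9]
gripper_width: 11.5
finger_force: 34.2
```

```bash
python3 cr.py
```

```text
u -132.44542578455747 v 15.003161047128856 z 26.004685135809495 r 30.022299885562997 c 5.7597084614955385 [ 4.4  0.9 -1.9] 11.458015744580836 34.16127562522888
```

Emit:
apply_moves:
  targets: "0 0 0 0; 0 0 0 0; 0 0 0 0; 0 0 0 0; 0 0 0 0; 0 0 -1 0; 0 0 -2 0; 0 0 -3 0; -2 0 -3 0; -3 0 0 0; -3 0 0 0; 0 0 0 0; 0 0 0 0; 0 0 0 0; 0 0 0 0; 0 0 0 0"
  jaw: 0.6

```text
time_s: 29.8
tool_pos: [663.2, -81.8, 182.0]
eef_rot: [-2.141, -2.298, -0.001]
force: [0.3, -0.1, 0.3]
gripper_width: 51.2
finger_force: 0.0
```

```bash
python3 chk.py
```

```text
[663.23067531 -82.02756926 181.95637432] 2968 plane [ 9.0000e-04 -1.2000e-03  7.5624e+01] [-41.5  23.3] [-18.2  19. ]
rim z 53.56032722685987 [-28.57511692  29.20023662]
nut hi (-84) -84.47306856966999
jaw [-53.8 -53.4 -49.6 -45.2 -44.1]
grip 759 -150.0 y 16.4 ztop 89.3 crank 5.703
```

```bash
python3 -c "
from bench import *
print(sign_off())"
```

```text
the job is handed in; nothing more can be done
None
```

The flow module sits flat in the socket with its fittings at the back, clamped by the jaw with the crank at about 5.7 rad. I handed the job in at about 30 s, but no verdict came back. Clamp force was inferred from the crank force (about 5 N at the grip) and its spring-back, not measured directly.

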